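# Swing in the bails and stack the crates

## Task

Stack the empty crate on the crate that holds the two glass bottles, so that its weight is kept off the glass. First swing both steel bails of the filled crate up, over and in across its mouth, pressing each one down until it snaps home in its notches; then lift the empty crate over and set it down gently, level and in line, so that the grooves under its base drop over both bails, and let go. Leave the filled crate standing where it is, never press on the bottles, and do not knock over the flask.

Things in the scene. Friction and masses are not known exactly. Their poses are not given: they have to be found in the camera images.
- full: Filled crate, loose: slotted white plastic, two round glass bottles in it. 180 (x) x 130 (y) mm over the rim, 85 high, base 148 x 100. About 0.6 kg; slides if pushed hard. Origin: centre of its underside; z up. Each end has a U-shaped bail of 8 mm steel rod, hinged outside the long sides at x = +-80, z = 81 mm. Home (in), the bars lie at x = +-32 mm, sleeve tops 1 mm above the rim.
- full_far_bar (a point): Middle of the bar of the bail at the filled crate's +x end, on its axis, 48 mm from the hinge. The bar runs along the crate's y; a plastic sleeve, 10 mm thick and 100 mm long, turns freely on it: the place to take it. Swung fully out, the bar hangs 35 mm beyond the rim (30 mm of free space between), 65 mm above the crate's underside.
- full_near_bar (a point): The same for the bail at the filled crate's -x end.
- full_bail_far (a joint): Bail at the filled crate's +x end (rad): 0 out, 20 degrees below level; 0.35 level outward; 1.92 upright; 3.49 in, home in the rim's notches. It stays where it is left (friction 0.04 N m). Spring tongues at the notches stop it at about 3.26, the bar 10 mm too high; a firm push straight down on the bar (10 to 25 N) snaps it past them, and it stays locked.
- full_bail_near (a joint): Bail at the filled crate's -x end; reads like the other.
- empty: Empty crate, loose, same kind and size, its own bails swung out and left so. 0.5 to 0.75 kg. Origin: centre of its underside; x along its length. The floor's underside is 6 mm above the origin; round ribs 6 mm high below it flank two grooves, 16 mm wide, along y at x = +-32 mm. Stacked, its floor lies on both sleeves: origin 80 mm above the filled crate's. Either end may face front.
- empty_rim (a point): Centre of the empty crate's mouth, at the rim's top, 85 mm above its underside. The rim is a solid lip, 10 mm wide and 12 mm deep, its outer faces 65 mm (long sides) and 90 mm (ends) from here; lift it by the lip in the middle of a long side. Stacked, its ribs hang in the other crate's mouth with 3 mm of play along x and 5 mm along y.
- jar_0: Round glass bottle lying in the filled crate, 65 x 86 x 62 mm, 0.06 kg; its top is 71 mm above the crate's underside. Origin at the centre of its underside.
- jar_1: Round glass bottle lying in the filled crate, 62 x 82 x 58 mm, 0.06 kg. Origin at the centre of its underside.
- vase: Conical glass flask standing near the right edge of the worktop, 69 mm across, 105 mm high, loose: a bystander. Origin at the centre of its underside.
There are look-alikes about, which are no part of the job. What is shaped like the jar_0 but red is not meant. What is shaped like the jar_1 but red is not meant.

How it is judged:
By the outcome, as a careful person would: the job done as asked, in the order asked, and still so for the second after the job is handed in, with the robot touching nothing.
It also fails if it takes over 72 s, if anything falls off the work surface, if the arm or the gripper's body presses on something with over 40 N, if the wrist force passes 120 N, or if a joint passes its speed limit or range.

## Robot

A 7-joint arm with a two-finger parallel gripper is mounted at the origin on a cart in front of the work surface, level with it; the furniture and walls round the work are solid. World frame = base frame: x ahead of the robot, y to its left, z up, the work surface at z = 0. Lengths are in m, angles in rad, forces in N, time in s.
With the tool pointing down it reaches from about 0.4 to 0.9 m from the base axis. Payload 5.5 kg.
Tool frame: the origin (TCP) lies between the finger pads; the fingertips stand 14 mm ahead of it and the grasp point (between the pads) lies 5 mm behind it; z points along the fingers, y is the line along which they close (so a half turn about z gives the same grasp; the last joint's range is limited). The gripper opens to 85 mm and grips with 20 to 120 N. Pads are 22 mm wide; open, the fingers measure 114 mm over their backs; the gripper's body (76 mm by 85 mm) begins 54 mm behind the grasp point. The pads swing forward as they close: fully open they stand 13 mm farther back than shut.
Start: joints at [1.364, 0.501, -0.427, 1.55, 0.221, 1.138, -0.21], TCP at [0.294, -0.58, 0.245] pointing down, gripper open.
Joint ranges: [-2.88, 2.88], [-0.31, 2.03], [-1.54, 1.56], [0.2, 2.42], [-1.41, 4.55], [0.19, 2.02], [-2.57, 2.57]. Speed limits (rad/s): [2.57, 2.57, 3.14, 3.14, 3.14, 3.14, 3.14].

## Interface

Orientations are given as a unit quaternion [w, x, y, z].
In Python, from bench import goto, move_linear, movej, move_gripper, dwell, inverse_kinematics, get_image, Unreachable, finish_job, get_time_s, get_qpos, get_qvel, get_tau, get_tool_pos, get_ee_rot, get_contact_force, get_moment, get_width, get_finger_force gives the robot as it stands. Calls block until the motion is done:
- goto(position, orientation): joint-space move of the TCP to a pose.
- move_linear(position, ori=None, v=0.15): straight line of the TCP; ori=None keeps the orientation; v is the mean speed in m/s.
- movej(angles): joint-space move.
- move_gripper(opening): finger opening in m; the grip force is fixed at half the most; returns when the fingers have stopped.
- dwell(seconds).
- inverse_kinematics(position, orientation): joint angles nearest the present ones, or None.
- get_image(name): name is "side" or "top"; returns a dict with "image" (480x640x3 uint8, blue, green, red), "depth" (480x640 float32, m along the optical axis (not along the pixel's ray), 0 where there is no reading), "K" (3x3 intrinsics, pixels), "camera_from_world" (4x4, takes a point from world to camera coordinates). Camera axes: x right, y down, z forward; pixel columns grow to the right and rows downward; lengths in m; the calibration is good to about 2 mm. A picture is of the moment at which its call begins.
A pose or a line that the arm cannot do raises Unreachable and nothing moves.
- finish_job(): hands the job in; it is judged then, once.
Readings, each from a call of its own:
- get_time_s(): time.
- get_qpos(): joint angles.
- get_qvel(): joint speeds.
- get_tau(): joint torques, N m.
- get_tool_pos(): TCP position.
- get_ee_rot(): TCP orientation.
- get_contact_force(): force on the tool from outside, world axes, zero at the start.
- get_moment(): the same for the moment, N m.
- get_width(): finger opening in m.
- get_finger_force(): force on a finger pad.
Only numpy, scipy, OpenCV 4.12 (cv2) and the standard library are available. Lean on these libraries where they do the work, as an engineer would, in place of code of your own. Each camera call takes 0.05 s, during which the arm holds its last target. There are 200 camera calls.

## Working session

There is one attempt and no reset: what is moved stays moved. The work goes in short steps, each a Python script; the robot and the scene stay as the last script left them, time stands still between calls to the robot, and variables do not carry over. Pictures are saved under pics/ and viewed, at most 10 in all, crops included, and the job is handed in when it is done.

```bash
ls; mkdir -p pics
python3 - <<'E'
from bench import *
import cv2,numpy as np
for n in ("top","side"):
    d=get_image(n); cv2.imwrite(f"pics/{n}0.png",d["image"]); np.savez(f"{n}0.npz",**d)
    print(n,d["K"].round(1).tolist(),d["camera_from_world"].round(3).tolist(),(d["depth"]>0).mean())
print(get_time_s(),get_ee_rot(),get_width())
E
```

```text
pics
top [[608.0, 0.0, 315.6], [0.0, 608.0, 233.0], [0.0, 0.0, 1.0]] [[-0.018, -1.0, -0.001, -0.071], [-0.98, 0.018, -0.197, 0.529], [0.197, -0.003, -0.98, 1.414], [0.0, 0.0, 0.0, 1.0]] 0.9959375
side [[465.4, 0.0, 321.9], [0.0, 465.4, 235.5], [0.0, 0.0, 1.0]] [[0.914, -0.406, 0.014, -0.489], [-0.133, -0.33, -0.934, 0.119], [0.384, 0.852, -0.356, 1.01], [0.0, 0.0, 0.0, 1.0]] 0.9804166666666667
0.1 [-8.68934667e-04  9.72530444e-01  2.32774023e-01 -1.89237717e-04] 0.08503640568941423
```

View pics/top0.png

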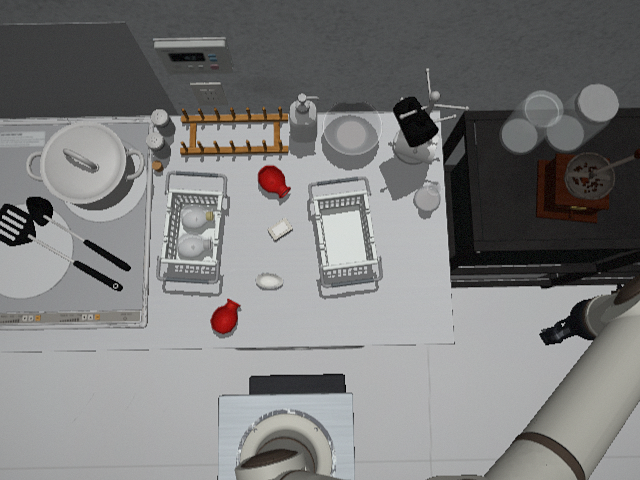

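View pics/side0.png

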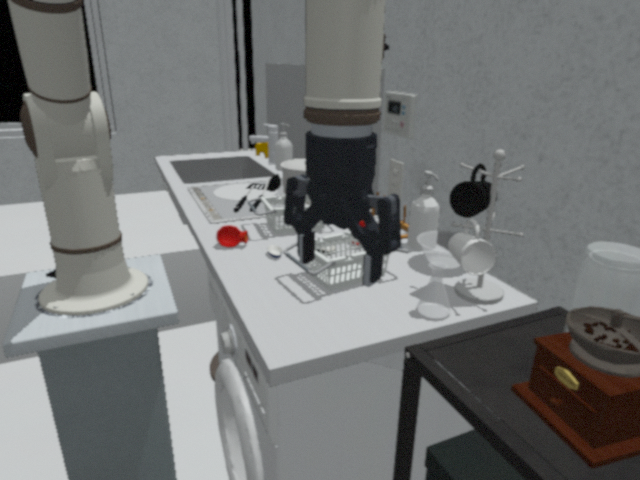

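The top view shows two crates. The one at px (193,233) holds two clear bottles at (197,217) and (193,246), so it is the filled one. The empty crate is at (345,235). The red look-alikes are at (273,181) and (225,317), outside the crates, and the flask is at (427,195). The side view is mostly blocked by the gripper.

```bash
cat > h.py <<'E'
import numpy as np, cv2
def cloud(d):
    K,T,z=d["K"],d["camera_from_world"],d["depth"]
    v,u=np.mgrid[:480,:640]
    c=np.stack([(u-K[0,2])/K[0,0]*z,(v-K[1,2])/K[1,1]*z,z],-1)
    return (c-T[:3,3])@T[:3,:3]
def rect(P,win,zr):
    """min-area rect of cloud points in pixel window and height range"""
    u0,u1,v0,v1=win; Q=P[v0:v1,u0:u1].reshape(-1,3); Q=Q[(Q[:,2]>zr[0])&(Q[:,2]<zr[1])]
    (c,s,a)=cv2.minAreaRect((Q[:,:2]*1000).astype(np.float32)); 
    if s[0]<s[1]: s=s[::-1]; a+=90
    return np.array(c)/1000,s,(a+90)%180-90,Q
E
python3 - <<'E'
from h import *
d=dict(np.load("top0.npz")); P=cloud(d)
for n,w in (("full",(150,240,160,310)),("empty",(300,390,165,305))):
    for zr in ((.04,.074),(.078,.095)):
        c,s,a,Q=rect(P,w,zr); print(n,zr,c.round(4),np.round(s,1),round(a,2),len(Q),np.median(Q[:,2]).round(4))
    Q=P[w[2]:w[3],w[0]:w[1],2]; print(np.histogram(Q,bins=np.arange(-.01,.11,.01)))
for p in ((240,100),(427,195),(427,185),(197,217),(193,246),(225,317),(273,181),(300,330)): print(p,P[p[1],p[0]].round(3))
w=cv2.resize(d["image"][160:310,140:400],None,fx=3,fy=3,interpolation=cv2.INTER_CUBIC); cv2.imwrite("pics/crop0.png",w)
E
```

```text
full (0.04, 0.074) [0.4853 0.2132] [291.5 167.2] 6.88 1876 0.0572
full (0.078, 0.095) [0.5426 0.2134] [264.9 148.4] -4.75 1490 0.0843
(array([5047, 3969,  315,  205,  221,  494,  610,  626,  604, 1161,  166]), array([-0.01,  0.  ,  0.01,  0.02,  0.03,  0.04,  0.05,  0.06,  0.07,
        0.08,  0.09,  0.1 ]))
empty (0.04, 0.074) [ 0.5283 -0.1488] [260.1 146.8] 6.71 890 0.0662
empty (0.078, 0.095) [ 0.5262 -0.1491] [244.8 147.5] 6.35 1102 0.0839
(array([4291, 5043,  816,  152,   74,  158,   69,  505,  443,  937,   32]), array([-0.01,  0.  ,  0.01,  0.02,  0.03,  0.04,  0.05,  0.06,  0.07,
        0.08,  0.09,  0.1 ]))
(240, 100) [0.857 0.1   0.088]
(427, 195) [ 0.611 -0.349  0.075]
(427, 185) [ 0.657 -0.365  0.001]
(197, 217) [0.57  0.205 0.061]
(193, 246) [0.497 0.211 0.073]
(225, 317) [0.33  0.136 0.054]
(273, 181) [0.658 0.022 0.058]
(300, 330) [ 0.299 -0.038 -0.003]
```

View pics/crop0.png

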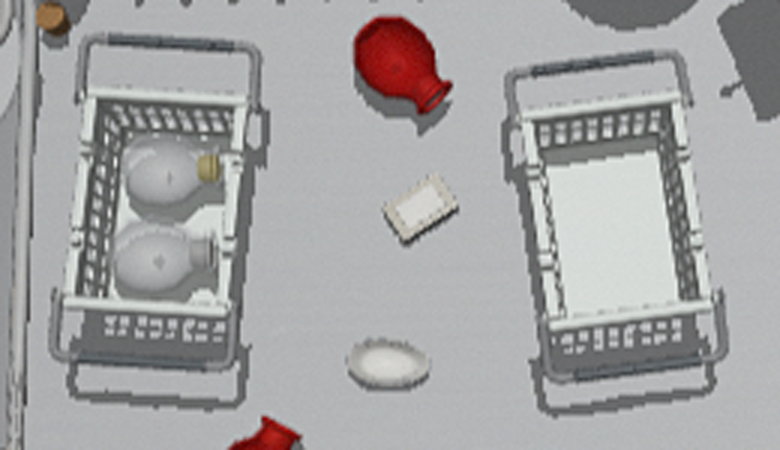

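The crop confirms it. The filled crate, at left with bottles at crop (165,175) and (160,260), has both bails out, with dark sleeves at crop (160,43) and (145,362). The empty crate is at right, tilted the opposite way. Next I'll refine both poses from the white rim and the dark sleeves.

```bash
cat >> h.py <<'E'
def crate(d,win,say=1):
    """pose (x,y,yaw deg) from white rim; sleeves from dark points"""
    P=cloud(d); g=d["image"].max(-1).astype(int); u0,u1,v0,v1=win
    m=np.zeros(g.shape,bool); m[v0:v1,u0:u1]=1
    rim=(m&(g>170)&(P[...,2]>.079)&(P[...,2]<.092)).astype(np.uint8)
    n,l,st,_=cv2.connectedComponentsWithStats(rim,connectivity=8)
    Q=P[(rim>0)&(np.isin(l,[i for i in range(1,n) if st[i,4]>25]))]
    c,s,a=cv2.minAreaRect((Q[:,:2]*1000).astype(np.float32))
    if s[0]<s[1]: s=s[::-1]; a+=90
    a=(a+90)%180-90
    S=P[m&(g<140)&(P[...,2]>.05)&(P[...,2]<.1)]
    out=[]
    for sg in (1,-1):
        t=np.radians(a); ex=np.array([np.cos(t),np.sin(t)]); ey=np.array([-ex[1],ex[0]])
        r=(S[:,:2]-np.array(c)/1000); k=(sg*(r@ex)>.1)&(abs(r@ey)<.045)
        if k.sum()>5:
            v=cv2.fitLine((S[k][:,:2]*1000).astype(np.float32),cv2.DIST_HUBER,0,.1,.1).ravel()
            out.append((S[k].mean(0).round(4),(np.degrees(np.arctan2(v[1],v[0]))%180-90).round(2),int(k.sum())))
    if say: print(np.round(c,1),np.round(s,1),round(a,2),len(Q),"z",np.median(Q[:,2]).round(4),out)
    return np.array(c)/1000,a,out
E
python3 - <<'E'
from h import *
d=dict(np.load("top0.npz"))
P=cloud(d);g=d["image"].max(-1)
for w in ((155,235,165,305),(300,390,165,305)):
    c,a,o=crate(d,w)
    t=np.radians(a); R=np.array([[np.cos(t),-np.sin(t)],[np.sin(t),np.cos(t)]])
    Q=P[w[2]:w[3],w[0]:w[1]].reshape(-1,3); gg=g[w[2]:w[3],w[0]:w[1]].ravel()
    k=(gg>170)&(Q[:,2]>.079)&(Q[:,2]<.092); L=(Q[k,:2]-c)@R*1000
    mid=abs(L[:,1])<40; print("end lips x",np.histogram(L[mid,0],bins=np.arange(-110,111,4))[0])
    mid=abs(L[:,0])<60; print("sides y",np.histogram(L[mid,1],bins=np.arange(-80,81,4))[0])
print("table z",np.median(P[300:330,270:300,2]), "floor tab",np.median(P[200:220,300:308,2]))
E
```

```text
[543.5 213.1] [177.6 134. ] -4.8 637 z 0.0844 [(array([0.6687, 0.2034, 0.0906]), np.float32(-4.58), 141), (array([0.4154, 0.2243, 0.0766]), np.float32(-4.81), 143)]
end lips x [ 0  0  0  0  0 40 49  6  0  0  0  0  0  0  0  0  0  0  0  0  0  0  0  0
  0  0  0  0  0  0  0  0  0  0  0  0  0  0  0  0  0  0  0  0  0  0  0  9
 46 25  0  0  0  0  0]
sides y [ 0  0  0  7 55 60 13  0  0  0  0  0  0  0  0  0  0  0  0  0  0  0  0  0
  0  0  0  0  0  0  0  0  0  5 59 57 12  0  0  0]
[ 529.6 -149.4] [177.6 129.5] 6.57 659 z 0.0844 [(array([ 0.652 , -0.1357,  0.068 ]), np.float32(6.74), 132), (array([ 0.4043, -0.1644,  0.0679]), np.float32(6.58), 146)]
end lips x [ 0  0  0  0  0 37 50  9  0  0  0  0  0  0  0  0  0  0  0  0  0  0  0  0
  0  0  0  0  0  0  0  0  0  0  0  0  0  0  0  0  0  0  0  0  0  0  0 10
 50 29  0  0  0  0  0]
sides y [ 0  0  0  6 52 67  7  0  0  0  0  0  0  0  0  0  0  0  0  0  0  0  0  0
  0  0  0  0  0  0  0  0  0  2 64 62  9  0  0  0]
table z -0.000614246946321309 floor tab -0.00040150628694203934
```

Filled crate: centre (0.5435, 0.213), yaw −4.8°. Empty crate: (0.5296, −0.1494), yaw +6.6°. Rim heights (84 mm) and sizes match the given ones. The far bail is almost level (bar z≈0.086) and the near one about 11° below level (z≈0.072). Candidates for the bails are these two sleeves, top px (193,174) and (188,281), against the empty crate's at (338,181) and (352,284). I choose the two on the crate with the clear bottles. Now I'll swing the far bail.

```bash
cat > r.py <<'E'
import numpy as np
from bench import *
from scipy.spatial.transform import Rotation as Ro
FC=np.array([.5431,.2131]); FY=np.radians(-4.8)
def quat(yaw,tilt=0.):
    """tool down, closing line (tool y) at world angle yaw"""
    y=np.array([np.cos(yaw),np.sin(yaw),0]); z=np.array([0,0,-1.]); x=np.cross(y,z)
    q=(Ro.from_rotvec(tilt*x)*Ro.from_matrix(np.stack([x,y,z],1))).as_quat()
    return np.r_[q[3],q[:3]]
def loc(c,yaw,x,y,z):
    return np.array([c[0]+x*np.cos(yaw)-y*np.sin(yaw),c[1]+x*np.sin(yaw)+y*np.cos(yaw),z])
OFF=.006                       # bar this far ahead of the TCP
def barpos(sg,phi,dz=OFF):     # phi: joint reading
    t=phi-.35; return loc(FC,FY,sg*(.080+.048*np.cos(t)),0,.081+.048*np.sin(t)+dz)
def swing(sg,phi0,q):
    move_gripper(.026)
    p=barpos(sg,phi0); goto(p+[0,0,.09],q); move_linear(p,v=.12)
    move_gripper(.0); print("grip",get_width().__round__(4),get_contact_force().round(1))
    for ph in np.linspace(phi0,3.22,13)[1:]:
        move_linear(barpos(sg,ph),v=.1)
        f=get_contact_force(); print(round(ph,2),f.round(1),round(get_width(),4))
        if np.linalg.norm(f)>40: print("stop"); return False
    move_gripper(.026); move_linear(barpos(sg,3.22)+[0,0,.035],v=.12)
    print("t",get_time_s()); return True
def press(sg):
    move_gripper(0.)
    p=loc(FC,FY,sg*.0325,0,.096+.014); move_linear(p,v=.12)
    for z in np.arange(.094,.0825,-.0015):
        p[2]=z+.014; move_linear(p,v=.03); f=get_contact_force()[2]; print(round(z*1000,1),round(get_tool_pos()[2]-.014,4),round(f,1))
        if f>45: break
    move_linear(p+[0,0,.06],v=.15); print("t",get_time_s())
E
python3 - <<'E'
from r import *
EC=np.array([.5292,-.1494]);EY=np.radians(6.57)
for s in (0,np.pi):
    for p,yw in ((barpos(1,.45),FY+s),(barpos(1,3.2),FY+s),(barpos(-1,.15),FY+s),(loc(EC,EY,0,-.06,.08),EY+s+np.pi/2),(loc(FC,FY,0,-.06,.2),FY+s+np.pi/2)):
        q=inverse_kinematics(p,quat(yw)); print(s,None if q is None else np.round(q,2))
E
```

```text
0 [ 0.18  0.87 -0.81  1.51  0.69  1.06 -0.88]
0 [ 0.2   0.73 -0.83  1.74  0.65  0.96 -0.97]
0 [ 0.24  0.63 -0.97  2.1   0.74  0.8  -1.28]
0 [ 1.01  0.76 -0.93  1.85  0.76  0.93  1.41]
0 [ 0.57  0.73 -1.28  1.81  0.76  1.2   0.54]
3.141592653589793 [ 0.38  1.17 -1.31  1.5   1.14  1.36  2.04]
3.141592653589793 [ 0.43  1.05 -1.31  1.73  1.07  1.26  1.9 ]
3.141592653589793 [ 0.43  0.9  -1.3   2.09  1.05  1.06  1.63]
3.141592653589793 [ 0.67  0.59 -0.45  1.86  0.36  0.77 -1.43]
3.141592653589793 [ 0.45  0.57 -1.03  1.81  0.55  1.08 -2.44]
```

Run:
```python
from r import *
q=quat(FY)
goto([.45,.05,.33],q)
if swing(1,.45,q): press(1)
```

```text
grip 0.0076 [ 0.9  0.9 -0.1]
0.68 [ 0.9  1.2 -0.1] 0.0074
0.91 [ 0.2 -0.8 -1.9] 0.0076
1.14 [ 1.6 -0.5  0.6] 0.0073
1.37 [ 5.8 -0.6  3.1] 0.0075
1.6 [ 6.1 -0.2  3.3] 0.0075
1.84 [4.1 0.3 1.8] 0.0072
2.07 [5.3 1.  2.5] 0.0075
2.3 [ 8.2 -0.1  4.3] 0.0072
2.53 [5.8 0.1 3.6] 0.0073
2.76 [ 2.6 -0.1 -0.2] 0.007
2.99 [ 0.9  0.1 -1.3] 0.0076
3.22 [ 1.7 -0.4 -1.7] 0.0071
t 9.25
94.0 0.0944 -0.4
92.5 0.0926 0.3
91.0 0.0909 -0.6
89.5 0.0894 -0.1
88.0 0.0879 0.1
86.5 0.0863 0.7
85.0 0.0849 -0.5
83.5 0.0834 0.0
t 12.525
```

The pads closed on something 7.5 mm thick, but the press met no resistance, so I'll look.

Run:
```python
from r import *; from h import *
goto([.45,-.05,.3],quat(FY))
d=get_image("top"); np.savez("top1.npz",**d)
crate(d,(155,235,165,305))
cv2.imwrite("pics/crop1.png",cv2.resize(d["image"][150:310,140:300],None,fx=3.5,fy=3.5,interpolation=cv2.INTER_CUBIC))
print(get_time_s())
```

```text
[464.9 220. ] [177.6 130.8] -4.99 668 z 0.0844 [(array([0.5877, 0.2096, 0.0671]), np.float32(-4.45), 144)]
13.8
```

View pics/crop1.png

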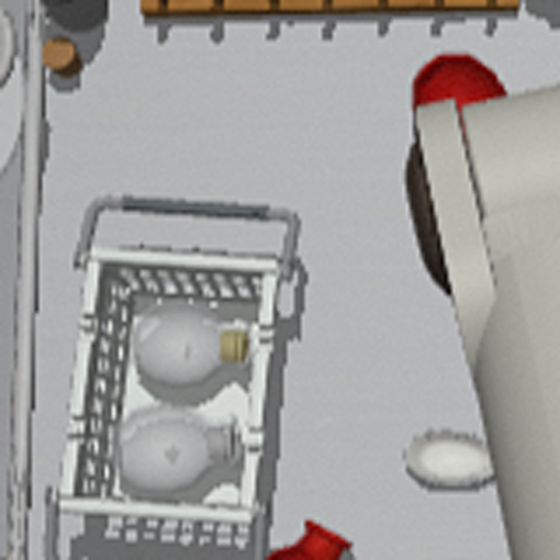

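The picture shows the grip failed. The bail is still out (crop (195,208), sleeve z 0.067) and the crate slid about 79 mm towards the robot, to (0.465, 0.220). I'll check the shut reading of the gripper, grip the bail deeper, and draw the crate back to where it stood before swinging.

Run:
```python
import r; from r import *; from h import *
print("shut",get_width())
r.FC=np.array([.4645,.2200]); r.FY=np.radians(-4.9); q=quat(r.FY)
move_gripper(.030)
p=r.barpos(1,0.,dz=.0); goto(p+[0,0,.07],q); move_linear(p,v=.12); print(get_tool_pos()-p,get_width(),get_contact_force().round(1))
move_gripper(0.); print("grip",get_width(),get_finger_force(),get_contact_force().round(1),get_time_s())
d=get_image("side"); cv2.imwrite("pics/side1.png",d["image"][150:310,150:400].repeat(3,0).repeat(3,1))
```

```text
shut 2.98160863288733e-05
[0.00023988 0.0003446  0.00033838] 0.03014523003595116 [-0.1  0.4 -0.2]
grip 0.007518433624696149 58.59649658203125 [ 0.5 -0.   3. ] 16.5333
```

View pics/side1.png

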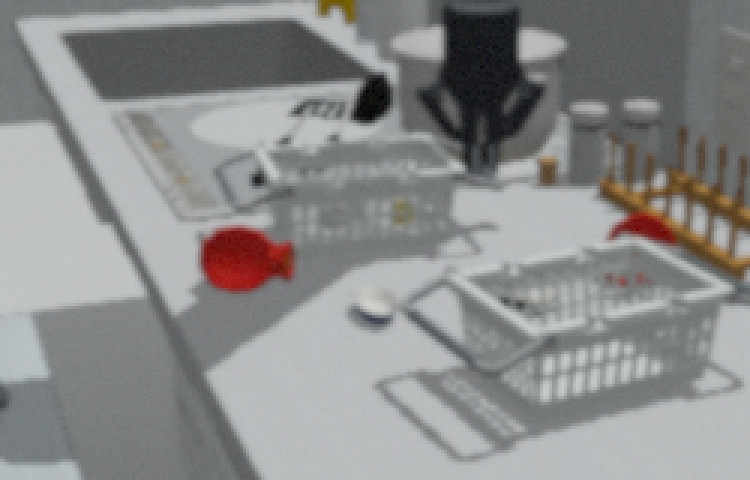

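The grip is firm at 58 N. The side crop shows the fingers closed on the far bar at about (480,170). So the failure was at top dead centre: a rigid grip slightly low never carried the bail past upright, and it dragged the crate instead. Now I'll draw the crate back by the bail, then cage the bar loosely over the top.

```bash
cat >> r.py <<'E'
def arc(sg,a,b,n,dz,tag):
    for ph in np.linspace(a,b,n+1)[1:]:
        move_linear(barpos(sg,ph,dz),v=.12); f=get_contact_force(); print(tag,round(ph,2),f.round(1),round(get_width(),4))
        if np.linalg.norm(f)>30: raise SystemExit("force")
def swing2(sg,phi0,dz=.001):
    arc(sg,phi0,1.25,5,dz,"grip"); move_gripper(.020)
    arc(sg,1.25,2.6,5,dz,"cage"); move_gripper(0.); print("regrip",round(get_width(),4),get_contact_force().round(1))
    arc(sg,2.6,3.2,3,dz,"grip"); move_gripper(.026); move_linear(barpos(sg,3.2,dz)+[0,0,.04],v=.15)
    print("t",get_time_s())
def press2(sg):
    move_gripper(0.); p=loc(FC,FY,sg*.0325,0,.104+.014); move_linear(p,v=.15); L=[]; mx=0
    for z in np.arange(.100,.0838,-.002):
        p[2]=z+.014; move_linear(p,v=.04); f=get_contact_force()[2]; L.append((round(z*1000),round((get_tool_pos()[2]-.014)*1000,1),round(f,1))); mx=max(mx,f)
        if f>50: break
        if z<.092 and mx<3: print("no contact"); break
    print(L); move_linear(p+[0,0,.06],v=.15); print("t",get_time_s())
E
python3 - <<'E'
from r import *
p=barpos(1,0.,0.); move_linear(p,v=.08); print("back",get_contact_force().round(1),get_tool_pos()-p,get_width())
swing2(1,0.)
press2(1)
E
```

```text
back [-4.  -0.5  0.1] [-0.00047539 -0.00015065 -0.00012814] 0.007844441455223373
grip 0.25 [-2.4  0.4 -1.1] 0.0075
grip 0.5 [-1.9  1.5  0.2] 0.0075
grip 0.75 [ 0.8  0.8 -0.1] 0.0074
grip 1.0 [ 1.9  0.1 -1.1] 0.0077
grip 1.25 [ 4.6 -0.3  1.5] 0.0076
cage 1.52 [ 1.  -0.1 -0.7] 0.0201
cage 1.79 [ 1.1 -0.3 -0.9] 0.0203
cage 2.06 [ 1.  -0.   0.1] 0.0199
cage 2.33 [ 0.6 -0.5 -0.3] 0.0199
cage 2.6 [0.6 0.1 0. ] 0.0199
regrip 0.0078 [ 1.  -0.1 -0.9]
grip 2.8 [ 0.7 -0.1 -2.4] 0.0076
grip 3.0 [ 1.   1.3 -2.1] 0.0074
grip 3.2 [-0.8  0.5 -0.9] 0.0077
t 22.2833
[(100, np.float64(100.1), np.float64(-0.6)), (98, np.float64(98.1), np.float64(0.4)), (96, np.float64(96.6), np.float64(3.6)), (94, np.float64(95.8), np.float64(12.5)), (92, np.float64(95.4), np.float64(20.7)), (90, np.float64(92.4), np.float64(1.7)), (88, np.float64(87.5), np.float64(0.6)), (86, np.float64(86.0), np.float64(3.3)), (84, np.float64(85.6), np.float64(11.6))]
t 25.7167
```

The press peaked at 20.7 N, then the bar dropped to 86 mm, which is the snap. I'll check the crate's pose and the near bail.

Run:
```python
from r import *; from h import *
goto([.42,-.03,.3],quat(FY))
d=get_image("top"); c,a,o=crate(d,(155,235,165,310))
P=cloud(d); g=d["image"].max(-1)
m=np.zeros(g.shape,bool); m[165:310,155:235]=1; m&=(g<140)&(P[...,2]>.055)
t=np.radians(a); R=np.array([[np.cos(t),-np.sin(t)],[np.sin(t),np.cos(t)]])
L=np.c_[(P[m][:,:2]-c)@R,P[m][:,2]]; L=L[abs(L[:,1])<.04]
for lo,hi in ((.02,.045),(-.14,-.1)):
    k=(L[:,0]>lo)&(L[:,0]<hi); print(lo,k.sum(),np.median(L[k],0).round(4))
cv2.imwrite("pics/crop2.png",cv2.resize(d["image"][150:310,140:300],None,fx=3.5,fy=3.5,interpolation=cv2.INTER_CUBIC)); print(get_time_s())
```

```text
[542.4 211.3] [178.  131.1] -5.06 638 z 0.0842 [(array([0.4164, 0.2227, 0.0676]), np.float32(-5.33), 147)]
0.02 144 [0.0302 0.0004 0.0836]
-0.14 133 [-0.1265  0.0007  0.0675]
27.0
```

View pics/crop2.png

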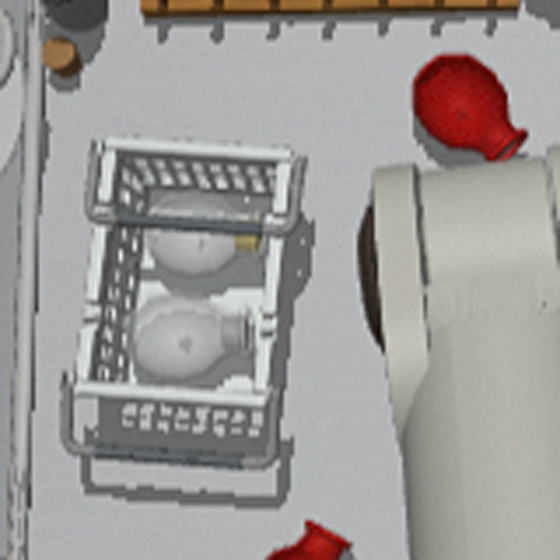

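The far bail lies home across the mouth at crop (195,220), sleeve level with the rim. The crate is back within 2 mm of its start, and the near bail hangs fully out at crop (165,452). The near bail is next.

```bash
sed -i 's/^FC=.*/FC=np.array([.5420,.2115]); FY=np.radians(-5.0)/' r.py
python3 - <<'E'
from r import *
q=quat(FY); move_gripper(.030); p=barpos(-1,0.,.001); goto(p+[0,0,.07],q); move_linear(p,v=.15)
move_gripper(0.); print(get_width(),get_contact_force().round(1))
swing2(-1,0.); press2(-1)
E
```

```text
0.007653470570126967 [-0.6 -0.6  2.6]
grip 0.25 [ 0.2  1.6 -0.8] 0.0076
grip 0.5 [-0.8  1.   0.1] 0.0074
grip 0.75 [-3.4  1.   0. ] 0.0073
grip 1.0 [-3.8  0.2  2.6] 0.0073
grip 1.25 [-6.1 -0.6  7.9] 0.0078
cage 1.52 [ 0.1 -0.5 -0.8] 0.0198
cage 1.79 [ 0.5 -0.9 -0.2] 0.0202
cage 2.06 [-0.4 -0.5  0.8] 0.0198
cage 2.33 [-0.8 -0.1 -0.4] 0.0199
cage 2.6 [0.4 0.7 0.2] 0.0204
regrip 0.008 [-0.5 -0.3 -0.8]
grip 2.8 [ 0.5 -1.1 -2. ] 0.0075
grip 3.0 [ 1.   0.4 -0.7] 0.0075
grip 3.2 [ 1.2  0.9 -1.5] 0.0073
t 34.125
[(100, np.float64(100.1), np.float64(-0.1)), (98, np.float64(98.1), np.float64(0.2)), (96, np.float64(96.5), np.float64(4.8)), (94, np.float64(95.6), np.float64(13.1)), (92, np.float64(93.1), np.float64(5.1)), (90, np.float64(89.8), np.float64(0.9)), (88, np.float64(87.6), np.float64(-0.8)), (86, np.float64(86.1), np.float64(0.7)), (84, np.float64(85.6), np.float64(12.4))]
t 37.5583
```

Both bails snapped home (13 N, then the bar at 86 mm). Next I'll re-measure the filled crate, grip the empty crate by its −y lip, lift it, and carry it to hover above, checking tilt on the way.

Run:
```python
from r import *; from h import *
EC=np.array([.5292,-.1494]); EY=np.radians(6.57); q=quat(EY+np.pi/2)
goto([.44,-.09,.25],q)
d=get_image("top"); np.savez("top3.npz",**d); c,a,o=crate(d,(155,235,165,310))
P=cloud(d); g=d["image"].max(-1); m=np.zeros(g.shape,bool); m[165:310,155:235]=1; m&=(g<140)&(P[...,2]>.055)
t=np.radians(a); R=np.array([[np.cos(t),-np.sin(t)],[np.sin(t),np.cos(t)]]); L=np.c_[(P[m][:,:2]-c)@R,P[m][:,2]]; L=L[abs(L[:,1])<.04]
for lo,hi in ((.02,.045),(-.045,-.02)):
    k=(L[:,0]>lo)&(L[:,0]<hi); print(lo,k.sum(),np.median(L[k],0).round(4))
np.save("full.npy",np.r_[c,a])
move_gripper(.040); p=loc(EC,EY,0,-.060,.076); goto(p+[0,0,.09],q); move_linear(p,v=.12)
print(get_contact_force().round(1)); move_gripper(0.); print(get_width(),get_contact_force().round(1),get_finger_force())
move_linear(p+[0,0,.03],v=.08); print(get_contact_force().round(1),get_moment().round(2),get_width())
move_linear(p+[0,0,.14],v=.15); print(get_contact_force().round(1),get_moment().round(2),get_width(),get_time_s())
d=get_image("top"); np.savez("top4.npz",**d); cv2.imwrite("pics/top4.png",d["image"][100:360,140:460].repeat(2,0).repeat(2,1))
```

```text
[542.4 212.1] [178.5 133.4] -5.42 663 z 0.0841 []
0.02 140 [0.0302 0.0003 0.0839]
-0.045 145 [-0.0334  0.002   0.0834]
[0.6 0.3 0.4]
0.008884611754009243 [-1.8  0.3  6. ] 59.6196145308204
[ 0.1 -0.6 -5.2] [-0.35  0.03 -0.01] 0.008536853254190787
[-0.1 -0.2 -5.8] [-0.3   0.01 -0.04] 0.008777900842128844 43.5
```

View pics/top4.png

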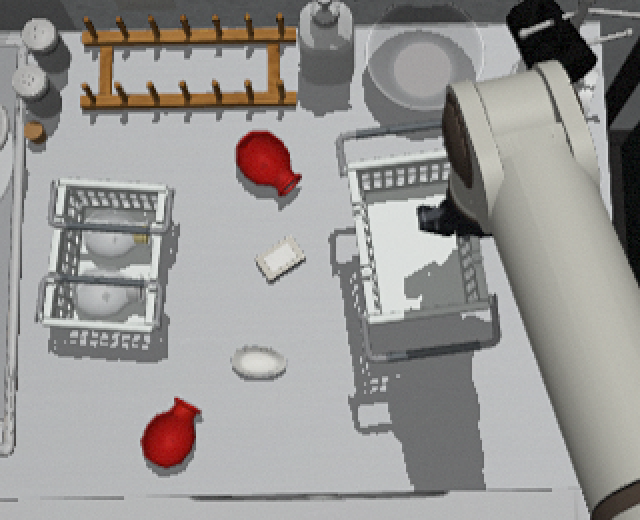

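The crate is held by the right lip at crop (440,218) and lifted; both bails of the filled crate lie in at crop (110,225) and (98,288). Now I'll get the tilt from the rim plane, and yaws from line fits on like edges.

```bash
cat > an.py <<'E'
from h import *
def side(d,win,c,a,zr,sg=1,W=.060):
    """line fit to one long rim side (local y=sg*60); returns yaw deg and lateral offset, and its end lips"""
    P=cloud(d); g=d["image"].max(-1); u0,u1,v0,v1=win
    m=np.zeros(g.shape,bool); m[v0:v1,u0:u1]=1; m&=(g>170)&(P[...,2]>zr[0])&(P[...,2]<zr[1])
    t=np.radians(a); R=np.array([[np.cos(t),-np.sin(t)],[np.sin(t),np.cos(t)]])
    Q=P[m]; L=(Q[:,:2]-c)@R
    k=(abs(L[:,1]-sg*W)<.009)&(abs(L[:,0])<.07)
    v=cv2.fitLine((L[k]*1000).astype(np.float32),cv2.DIST_HUBER,0,.1,.1).ravel()
    yaw=a+np.degrees(np.arctan2(v[1]*np.sign(v[0]),abs(v[0])))
    e=[np.median(L[(s*L[:,0]>.07)&(L[:,0]*s<.1)&(abs(L[:,1])<.035),0])*1000 for s in (1,-1)]
    return round(yaw,2),round(np.median(L[k,1])*1000,2),np.round(e,2),k.sum(),Q[k],Q,L
E
python3 - <<'E'
from an import *
D=[dict(np.load(f"top{i}.npz")) for i in (0,3,4)]
wf=(155,235,165,310); we=(300,390,165,305)
for s in (1,-1):
    print("full now",side(D[1],wf,np.array([.5424,.2121]),-5.2,(.079,.092),s)[:4])
    print("empty0",side(D[0],we,np.array([.5296,-.1494]),6.57,(.079,.092),s)[:4])
r4=side(D[2],(305,375,165,290),np.array([.5296,-.1494]),6.57,(.185,.245),1)
print(r4[:4]); Q,L=r4[5],r4[6]
k=(abs(L[:,0])<.1)&(abs(L[:,1])<.075); A=np.c_[L[k],np.ones(k.sum())]; w=np.ones(k.sum(),bool)
for _ in range(8):
    s=np.linalg.lstsq(A[w],Q[k][w,2],rcond=None)[0]; e=Q[k][:,2]-A@s; w=abs(e)<.004
print("plane slope deg x,y",np.degrees(s[:2]).round(2),"z0",s[2].round(4),w.sum(), "yrange",L[k][w].min(0),L[k][w].max(0))
E
```

```text
full now (np.float32(-5.18), np.float64(59.52), array([ 84.73, -85.12]), np.int64(153))
empty0 (np.float32(6.42), np.float64(60.32), array([ 84.73, -85.11]), np.int64(163))
full now (np.float32(-4.62), np.float64(-60.33), array([ 84.73, -85.12]), np.int64(167))
empty0 (np.float32(6.95), np.float64(-59.61), array([ 84.73, -85.11]), np.int64(161))
(np.float32(6.66), np.float64(59.34), array([ 82.99, -86.17]), np.int64(239))
plane slope deg x,y [-0.11 -0.99] z0 0.2208 397 yrange [-0.09022059 -0.04380445] [0.08756756 0.06705709]
```

The empty crate sags 1°, which I'll take out with a matching tool tilt. I'll carry it to a hover about 22 mm above its seat and compare the rims there.

Run:
```python
from r import *; from an import *
FYn=np.radians(-4.9); q=quat(FYn-np.radians(.1)+np.pi/2,-np.radians(1.0))
p=loc([.5420,.21135],FYn,0,-.060,.076+.080)
move_linear(p+[0,0,.062],q,v=.15); move_linear(p+[0,0,.025],v=.1); print(get_tool_pos()-p,get_contact_force().round(1),get_moment().round(2),get_time_s())
d=get_image("top"); np.savez("top5.npz",**d); cv2.imwrite("pics/top5.png",d["image"][140:330,120:320].repeat(3,0).repeat(3,1))
for s in (1,-1):
    r4=side(d,(140,235,140,310),np.array([.5424,.2117]),-4.9,(.165,.21),s); print(r4[:4],np.median(r4[4][:,2]).round(4))
Q,L=r4[5],r4[6]; k=(abs(L[:,0])<.1)&(abs(L[:,1])<.075); A=np.c_[L[k],np.ones(k.sum())]; w=np.ones(k.sum(),bool)
for _ in range(8):
    s=np.linalg.lstsq(A[w],Q[k][w,2],rcond=None)[0]; w=abs(Q[k][:,2]-A@s)<.004
print("slope deg",np.degrees(s[:2]).round(2),"z0",s[2].round(4),w.sum(),L[k][w].min(0).round(3),L[k][w].max(0).round(3))
```

```text
[-0.00036938  0.00011138  0.02443792] [-0.5 -0.6 -5.5] [-0.32  0.05  0.06] 46.6167
(np.float32(-5.06), np.float64(58.69), array([   nan, -85.68]), np.int64(170)) 0.1874
  return _methods._mean(a, axis=axis, dtype=dtype,
  ret = ret.dtype.type(ret / rcount)
Traceback (most recent call last):
  File "an.py", line 9, in side
    v=cv2.fitLine((L[k]*1000).astype(np.float32),cv2.DIST_HUBER,0,.1,.1).ravel()
      ~~~~~~~~~~~^^^^^^^^^^^^^^^^^^^^^^^^^^^^^^^^^^^^^^^^^^^^^^^^^^^^^^^
cv2.error: OpenCV(4.12.0) /io/opencv/modules/imgproc/src/linefit.cpp:50: error: (-215:Assertion failed) count > 0 in function 'fitLine2D_wods'
```

View pics/top5.png

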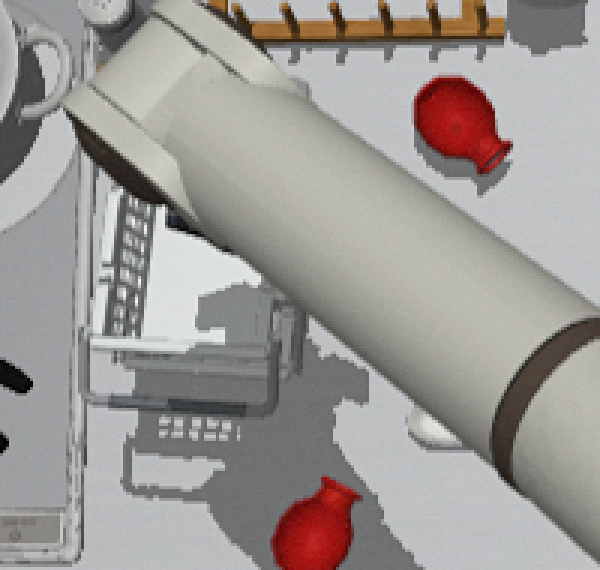

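The hover picture shows the left rim side at crop (120,270) and the near end lip at (160,342). Yaw differs from the filled crate by 0.1° and offsets are under 1 mm. I'll check the levelness from the visible rim, then lower it.

Run:
```python
from r import *; from an import *
d=dict(np.load("top5.npz"))
r4=side(d,(145,235,140,310),np.array([.5424,.2117]),-4.9,(.165,.21),1); Q,L=r4[5],r4[6]
k=(abs(L[:,0])<.1)&(abs(L[:,1])<.075); A=np.c_[L[k],np.ones(k.sum())]; w=np.ones(k.sum(),bool)
for _ in range(8):
    s=np.linalg.lstsq(A[w],Q[k][w,2],rcond=None)[0]; w=abs(Q[k][:,2]-A@s)<.003
print("slope deg",np.degrees(s[:2]).round(2),"z0",s[2].round(4),w.sum(),L[k][w].min(0).round(3),L[k][w].max(0).round(3))
p=get_tool_pos(); FYn=np.radians(-4.9); b=loc([.5420,.21135],FYn,0,-.060,.076+.080)
if abs(s[1])<np.radians(.9):
    for h in (.014,.010,.0075,.006,.005,.004,.003,.002,.001,0,-.001,-.002):
        move_linear(b+[0,0,h],v=.04); f=get_contact_force(); print(h,f.round(1),get_moment().round(2))
        if f[2]>-1.5 and h<.008: break
    print(get_tool_pos()-b,get_time_s())
```

```text
slope deg [0.15 0.73] z0 0.1872 211 [-0.09  -0.012] [0.025 0.066]
0.014 [-0.2 -0.6 -5. ] [-0.32  0.08  0.03]
0.01 [-0.3 -0.4 -4.8] [-0.34  0.01  0.02]
0.0075 [-0.2 -0.7 -5.2] [-0.33  0.01  0.01]
0.006 [-0.5  1.2 -5.1] [-0.3   0.02 -0.02]
0.005 [ 0.2  0.1 -5.2] [-0.36  0.02  0.04]
0.004 [-0.7 -0.5 -4.6] [-0.36  0.01 -0.03]
0.003 [-0.4 -0.2 -4.8] [-0.31  0.05  0.02]
0.002 [-0.4 -0.1 -5.9] [-0.36  0.03  0.01]
0.001 [ 0.6  0.2 -5. ] [-0.37  0.02 -0.02]
0 [-1.2 -2.9  3.6] [-0.83  0.3   0.  ]
[ 0.00051449 -0.00024087  0.00066083] 49.3417
  return _methods._mean(a, axis=axis, dtype=dtype,
  ret = ret.dtype.type(ret / rcount)
```

Contact came at the nominal seated height. Ribs riding on the bails would have touched 6 mm higher, so the grooves are over them. I'll release, retreat and verify.

Run:
```python
from r import *; from an import *
move_gripper(.032); p=get_tool_pos(); move_linear(p+[0,0,.10],v=.1); goto([.40,-.12,.33],quat(FY+np.pi/2)); dwell(.3)
d=get_image("top"); np.savez("top6.npz",**d)
for s in (1,-1):
    r4=side(d,(140,240,140,310),np.array([.5424,.2117]),-4.9,(.155,.175),s); print(r4[:4],np.median(r4[4][:,2]).round(4))
Q,L=r4[5],r4[6]; k=(abs(L[:,0])<.1)&(abs(L[:,1])<.075)
s=np.linalg.lstsq(np.c_[L[k],np.ones(k.sum())],Q[k][:,2],rcond=None)[0]; print(np.degrees(s[:2]).round(2),s[2].round(4),k.sum(),get_contact_force().round(1),get_time_s())
P=cloud(d); print("flask",P[195,427].round(3))
e=get_image("side")
im=np.hstack([cv2.resize(d["image"][130:320,130:300],(400,447)),cv2.resize(e["image"][130:290,180:340],(400,447))]); cv2.imwrite("pics/fin.png",im)
```

```text
(np.float32(-4.73), np.float64(59.0), array([ 84.72, -84.86]), np.int64(196)) 0.1635
(np.float32(-5.03), np.float64(-61.01), array([ 84.72, -84.86]), np.int64(195)) 0.1641
[-0.08 -0.1 ] 0.1639 802 [ 0.2 -0.6 -0.2] 52.5667
flask [ 0.612 -0.35   0.072]
```

View pics/fin.png

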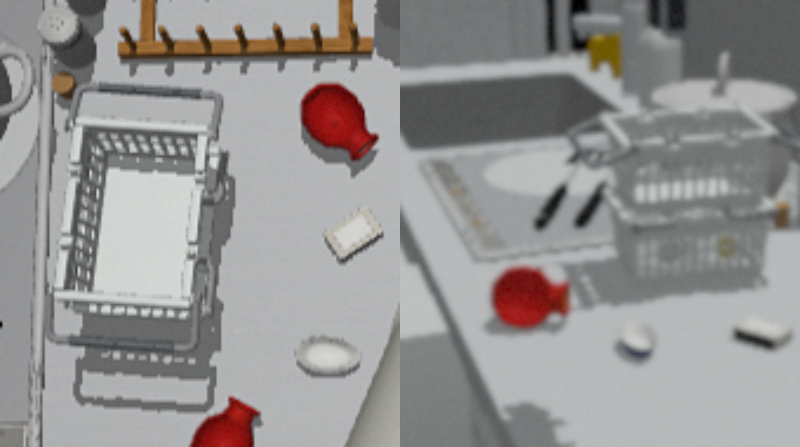

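The stack is level to within 0.1°, with the rim at 0.164 (0.165 nominal), the yaw matching, and the flask still standing. The side view at right (690,190) shows the crates nested. I'm handing it in.

```bash
python3 -c "
from bench import *
print(finish_job(),get_time_s())"
```

```text
the job is handed in; nothing more can be done
the job is handed in; nothing more can be done
```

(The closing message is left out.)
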